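# Load a drilling jig and snap its toggle clamp shut

### The job

Load the drilling jig: push the wooden board that lies loose on it home, flush against the fence along the clamp's side and flush against the end stop under the drill bush. Then push the toggle clamp's orange handle over and down, past its dead point, until it snaps into lock with the rubber foot pressing on the board. Only push things: do not lift the board off the jig, and leave the other things on the bench where they are.

Things in the scene. Friction and masses are not known exactly. Their poses are not given: they have to be found in the camera images.
- jig: Drilling jig screwed to the bench: a plywood plate 18 mm thick (x -122 to +100, y -117 to +100 mm in its frame) with a fence, an end stop and a toggle clamp. Origin on the bench top, below the fence's front face, in line with the clamp and the middle of a seated board. +z up; +x from the board across the fence to the clamp and along the locked handle; +y to the end stop. All mm in these notes.
- seat (a point): Where the board's origin lies when the board is home: on the plate's top, at (-45, 0, 18) in the jig's frame; same axes as the jig.
- fence (a point): Top edge of the fence's front face, in the middle, at (0, 0, 34) in the jig's frame; same axes. The board's 150 mm edge goes flush against this face, the plane x = 0, which runs from y -85 to +73. Wood, 17 mm thick.
- stop (a point): Top edge of the end stop's face, at (-47, 75, 44) in the jig's frame; same axes. The board's end goes flush against this face, the plane y = +75, x -91 to -3. A metal plate with the drill bush overhangs it towards the board (x -75 to -19, y +35 to +97, underside at z 44, bush top at z 59), 4 mm above the board.
- clamp_base (a point): Middle of the clamp's foot plate (68 x 46 mm), at (55, 0, 18) in the jig's frame; same axes. The steel clamp stands on the line y = 0. While open its arm (9 mm wide) stands up over the fence, leaning to the board: its end is at x +10, z 131, the foot reaches x -7 at z 100 to 112, the spindle nuts reach x +30 at z 115 to 122 on the handle side. Locked, the arm lies over the board along y = 0, top at z 71.
- board: Brown wooden offcut board to be drilled, 90 x 150 x 22 mm, 0.15 to 0.3 kg, lying flat and loose on the jig plate. Origin at the centre of its underside; x along the 90 mm side, y along the 150 mm side; its +x edge belongs against the fence, its +y end against the end stop. Its middle starts 10 to 26 mm short of home in x, 18 to 38 mm short in y, up to 0.1 rad askew.
- corner_stop (a point): Point of the board at its local (+45, +75), half way up: the corner that belongs in the angle of fence and stop.
- corner_near (a point): Point of the board at its local (+45, -75), half way up: the other end of the edge that belongs against the fence.
- clamp_handle (a joint): Angle of the clamp's handle against the clamp arm, rad: 0 wide open (start), growing as the handle is pushed over. The foot meets the board near 2.0, the dead point is near 2.29; at 2.41 the handle rests on its stop, locked. Before the foot meets the board it stays where it is left; from there to the dead point it springs back, beyond it it snaps on to the stop. Pushing takes 1 to 8 N.
- grip (a point): Point in the middle of the orange grip (64 x 20 x 15 mm), 80 mm from the handle's pivot, 17 mm from its outer end. Open, the handle stands 0.21 rad off vertical, tilted to the jig's +x, and the point is at (73, 0, 135) in the jig's frame. x axis: along the handle, outwards, but the grip is turned 0.09 rad from x towards z; y as the jig's y; z square to the handle: it is pushed towards -z.
- handle_locked (a point): Where grip is when the clamp is locked: at (112, 0, 77) in the jig's frame, same axes as the jig; the handle is then nearly level, outer end 0.09 rad raised, pointing to the jig's +x. Between open and locked the grip point travels an arc in the plane y = 0.
- clamp_foot: Black rubber foot of the clamp, 19 mm across, spring-backed, on the spindle at the clamp arm's end; origin at the centre of its underside. Locked, it presses on the board's top with about 8 to 15 N.
- board_next: Bystander: paler wooden offcut, 100 x 160 x 18 mm, lying flat on the bench to the right of the jig, the next piece. Origin at the centre of its underside.
- spring_clamp: Bystander: wooden spring clamp, 34 x 142 x 20 mm, lying flat on the bench to the right. Origin at the centre of its underside.
- pencil: Bystander: red pencil, 142 mm long, 7 mm thick, lying on the bench in front of the jig. Origin at the centre of its underside.
- sander: Bystander: brown sanding block, 58 x 105 x 34 mm, on the bench to the right of the jig. Origin at the centre of its underside.
- masking_tape: Bystander: roll of masking tape, 98 mm across, 25 mm high, lying flat to the right of the jig. Origin at the centre of its underside.
- dowel_b: Bystander: brown dowel, 132 mm long, 17 mm thick, lying on the near side of the bench. Origin at the centre of its underside.
- marker: Bystander: white marker with a green cap, 141 mm long, 16 mm thick, lying on the near side of the bench. Origin at the centre of its underside.

How it is judged (in metres and radians):
On the way, in this order (a step that is already met when the one before it is completed fails the run):
1. the board sits home, flush with fence and end stop (x of each of corner_stop, corner_near in the frame of jig above -0.0025 m and y of corner_stop in the frame of jig above 0.0725 m), for 0.2 s.
2. the clamp is locked with its foot pressing on the board (value of joint clamp_handle above 2.36 rad and contact force between clamp_foot and board above 6 N), for 0.2 s.
At the end, for the whole second after the job is handed in: The board lies within 2.5 mm of the fence at both ends and within 2.5 mm of the end stop; the clamp handle is past its dead point and on its stop (joint above 2.36 rad); the foot presses on the board with more than 6 N; all is at rest (all of step 1 and all of step 2 and linear speed of board below 0.01 m/s and velocity of joint clamp_handle below 0.05 rad/s); the robot touches nothing.
It fails at once if the board is lifted or tipped off the jig plate (more than 8 mm, or 0.12 rad) (z of board in the frame of jig above 0.026 m or angle between board's own z axis and vertical above 0.12 rad).
It fails at once if another thing on the bench is shifted by more than 25 mm (distance of any of board_next, spring_clamp, pencil, sander, masking_tape, dowel_b, marker from where it was at the start of the episode above 0.025 m).
It also fails if it takes over 61 s, if anything falls off the work surface, if the arm or the gripper's body presses on something with over 40 N, if the wrist force passes 120 N, or if a joint passes its speed limit or range.

### The arm

A 6-joint arm with a two-finger parallel gripper is mounted at the origin on a cart in front of the work surface, level with it; the furniture and walls round the work are solid. World frame = base frame: x ahead of the robot, y to its left, z up, the work surface at z = 0. Lengths are in m, angles in degrees, forces in N, time in s.
With the tool pointing down it reaches from about 0.325 to 1 m from the base axis. Payload 5.1 kg.
Tool frame: the origin (TCP) lies midway between the tips of the shut fingers; the grasp point (between the pads) lies 19 mm behind it (r.grasp_offset is the distance from the TCP to the grasp point, in m); z points along the fingers, y is the direction in which the jaws open and shut (so a half turn about z gives the same grasp; the last joint's range is limited). The gripper opens to 85 mm and grips with 20 to 120 N. Pads are 22 mm wide; open, the fingers measure 114 mm over their backs; the gripper's body (76 mm by 85 mm) begins 54 mm behind the grasp point. The pads swing forward as they close: fully open they stand 13 mm farther back than shut.
Start: joints at [-4.733, 7.093, 94.555, -0, 78.352, -4.733], TCP at [0.65, -0, 0.231] pointing down, gripper open.
Joint ranges: [-149.61, 149.61], [-58.7, 133.49], [1.44, 155.28], [-77.14, 257.14], [18.33, 153.61], [-166.67, 166.67]. Speed limits (degrees/s): [147.25, 147.25, 180, 180, 180, 180].

### API

Orientations are given as a 3x3 rotation matrix whose columns are the frame's x, y, z axes.
In Python, from bench import monitor, grab_frame, get_calibration, r gives the robot as it stands.
- The arm moves only by the tool arm_command, never from a script. Its argument "plan" is a list that holds one entry, the list of rows, each a list of 4 numbers: the shift along the tool's x, y, z in cm, then the turn about the tool's z in degrees. In form: [[[dx, dy, dz, roll], ...]]. A call has 1 to 5 rows; each row is the pose to reach, as a shift and turn from the pose commanded when the call began, along the tool's axes at that moment; what a row does not reach only later rows make up. A row lasts 1/12 s, in which the tool goes at most 41.7 mm and 7.16 degrees, less where a joint would pass 70% of its speed; a pose out of reach is approached as far as the arm can. A call with a gripper value outside its range is refused whole. "grip" is the opening in per cent of the stroke, from 0 (shut) to 100 (fully open), set as the call begins (left out, the last holds). The fingers move at their own pace and stop on an object; "force" is the grip in N (left out, the last holds). Time passes only in rows, so rows that repeat a pose let the fingers close. It gives the time, the measured TCP pose, the force and the opening at its end, in the units of the state.
- monitor.read_state(): the state, without advancing time (a new reading comes with each control period).
- grab_frame(name): name is "scene" or "side" or "wrist"; returns the picture (480x640x3 uint8, red, green, blue); there is no depth.
- get_calibration(name): a dict with "K" (3x3 intrinsics, pixels), "T" (4x4, takes a point from camera to world coordinates). Camera axes: x right, y down, z forward; pixel columns grow to the right and rows downward; lengths in m; the calibration is good to about 2 mm. The wrist camera is an equidistant fisheye: a pixel r from the principal point sees the ray r / f radians off the axis. A picture is of the moment at which its call begins: read the wrist's pose just before it. get_calibration takes no time and is no camera call; for the wrist camera it gives the pose at the moment of the call.
- r.job_done(): hands the job in, once; it reports no verdict.
The state is a dict: "time_s": time; "joint_positions": joint angles; "qd": joint speeds; "effort": joint torques, N m; "ee_pos": TCP position; "tool_rot": TCP orientation; "force": force on the tool from outside, world axes, zero at the start; "ft_torque": the same for the moment, N m; "width": finger opening in m.
Only numpy, scipy, OpenCV 4.12 (cv2) and the standard library are available. Lean on these libraries where they do the work, as an engineer would, in place of code of your own. Each camera call takes 0.05 s, during which the arm holds its last target.

## Working session

There is one attempt and no reset: what is moved stays moved. The work goes in short steps, Python scripts to look and compute and a tool call to move; the robot and the scene stay as the last step left them, time stands still between calls to the robot, and variables do not carry over. Pictures are saved under pics/ and viewed, and the job is handed in when it is done.

Besides the shell and the picture viewer there is one more tool, called after ">>>" as name(argument=value, ...), one argument or row to a line, values as JSON. arm_command: Moves the arm, as the interface text tells. Its arguments: {"type":"object","properties":{"plan":{"type":"array","items":{"type":"array","items":{"type":"array","items":{"type":"number"}}}},"grip":{"type":"number"},"force":{"type":"number"}},"required":["plan"]}

```bash
mkdir -p pics; ls
python3 - <<'E'
from bench import monitor, grab_frame, get_calibration, r
import cv2, numpy as np
np.set_printoptions(precision=4,suppress=True)
s=monitor.read_state(); print(s)
for n in ["scene","side","wrist"]:
    c=get_calibration(n); print(n,c["K"],c["T"])
    cv2.imwrite(f"pics/{n}0.png",grab_frame(n)[:,:,::-1])
E
```

```text
pics
{'time_s': 0.0, 'joint_positions': array([-4.7318,  7.1336, 94.632 ,  0.0004, 78.349 , -4.733 ]), 'qd': array([-0.0021, -0.0946,  0.0377,  0.0629,  0.0136, -0.0431]), 'effort': array([  0.0004, -42.3608, -36.5454,   0.    ,   0.0069,   0.    ]), 'ee_pos': array([0.6494, 0.    , 0.2301]), 'tool_rot': array([[-0.    ,  1.    , -0.002 ],
       [ 1.    ,  0.    ,  0.0002],
       [ 0.0002, -0.002 , -1.    ]]), 'force': array([ 0.1728, -0.7312,  0.1844]), 'ft_torque': array([ 0.0545, -0.0349, -0.0191]), 'width': 0.08539728755840865}
scene [[451.8906   0.     321.3027]
 [  0.     451.8906 241.8964]
 [  0.       0.       1.    ]] [[ 0.5333 -0.5622  0.6321 -0.137 ]
 [-0.8457 -0.3728  0.3819 -0.7013]
 [ 0.021  -0.7382 -0.6742  0.7855]
 [ 0.      0.      0.      1.    ]]
side [[527.8832   0.     326.2957]
 [  0.     527.8832 236.6809]
 [  0.       0.       1.    ]] [[ 0.9876 -0.0784  0.1362  0.3608]
 [-0.1571 -0.4654  0.871  -1.2757]
 [-0.0049 -0.8816 -0.4719  0.6083]
 [ 0.      0.      0.      1.    ]]
wrist [[371.6483   0.     325.082 ]
 [  0.     371.6483 237.3708]
 [  0.       0.       1.    ]] [[ 1.      0.0014 -0.0023  0.6505]
 [ 0.0007 -0.9631 -0.2691  0.068 ]
 [-0.0026  0.2691 -0.9631  0.3734]
 [ 0.      0.      0.      1.    ]]
```

View pics/scene0.png

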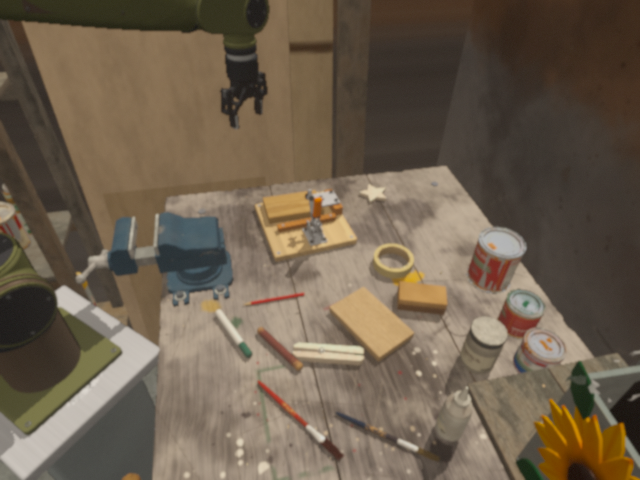

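View pics/side0.png

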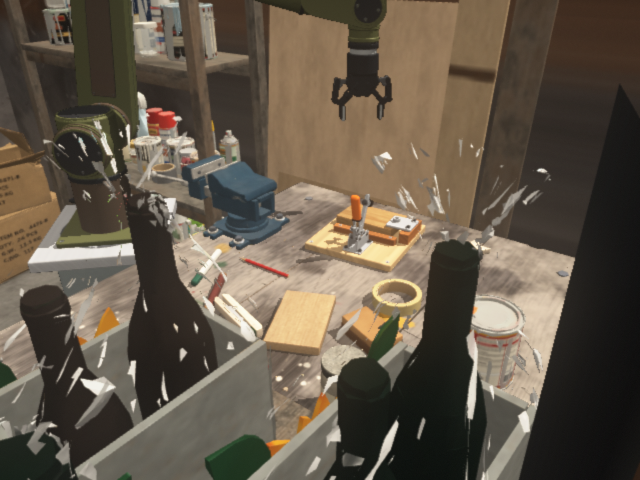

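View pics/wrist0.png

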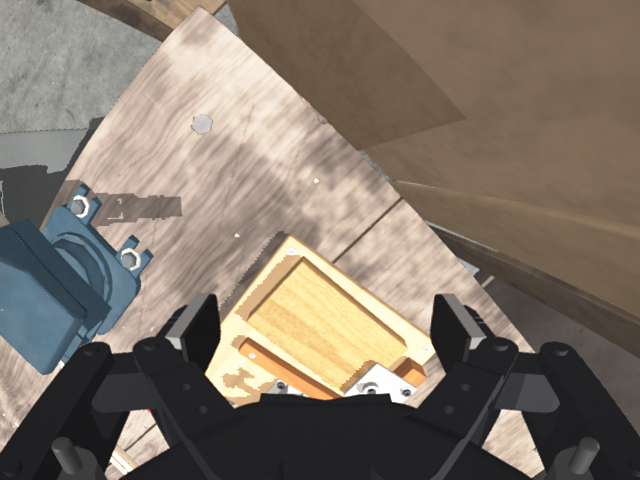

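The scene view shows the jig around (305,220) with the clamp open. The wrist view shows the board at about (330,310), the end stop and bush at (385,385), and the plate corners near (290,235) and (435,345). I'll enlarge these.

```bash
cat > h.py <<'E'
from bench import monitor, grab_frame, get_calibration, r
import cv2, numpy as np
np.set_printoptions(precision=4,suppress=True)
def ray(c,n,uv):
    K=c["K"];T=c["T"]; uv=np.atleast_2d(np.array(uv,float))
    d=np.c_[(uv[:,0]-K[0,2])/K[0,0],(uv[:,1]-K[1,2])/K[1,1]]
    if n=="wrist":
        th=np.linalg.norm(d,axis=1); s=np.where(th>1e-9,np.sin(th)/np.maximum(th,1e-9),1)
        D=np.c_[d*s[:,None],np.cos(th)]
    else: D=np.c_[d,np.ones(len(d))]
    return T[:3,3],D@T[:3,:3].T
def onplane(c,n,uv,z):
    o,D=ray(c,n,uv); return o+D*((z-o[2])/D[:,2])[:,None]
def proj(c,n,P):
    K=c["K"];T=c["T"]; q=(np.atleast_2d(P)-T[:3,3])@T[:3,:3]
    if n=="wrist":
        rr=np.linalg.norm(q[:,:2],axis=1); th=np.arctan2(rr,q[:,2]); d=q[:,:2]/rr[:,None]*th[:,None]
    else: d=q[:,:2]/q[:,2:]
    return d*[K[0,0],K[1,1]]+[K[0,2],K[1,2]]
def crop(src,out,x0,y0,x1,y1,k):
    im=cv2.imread(src)[y0:y1,x0:x1]; cv2.imwrite(out,cv2.resize(im,None,fx=k,fy=k,interpolation=cv2.INTER_CUBIC))
E
python3 - <<'E'
from h import *
crop("pics/wrist0.png","pics/w0c.png",190,220,450,410,3)
crop("pics/scene0.png","pics/s0c.png",240,170,370,275,6)
crop("pics/side0.png","pics/d0c.png",295,180,435,275,5)
E
```

```text
(no output)
```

View pics/w0c.png

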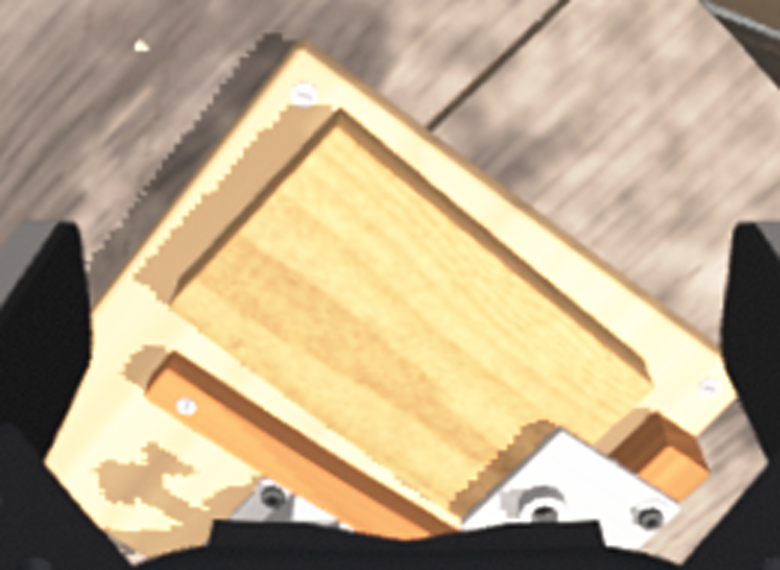

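View pics/s0c.png

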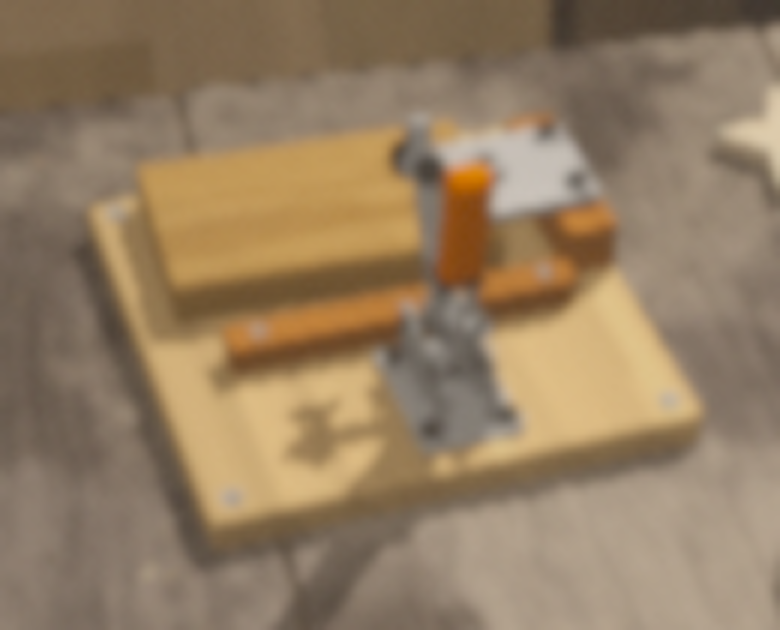

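View pics/d0c.png

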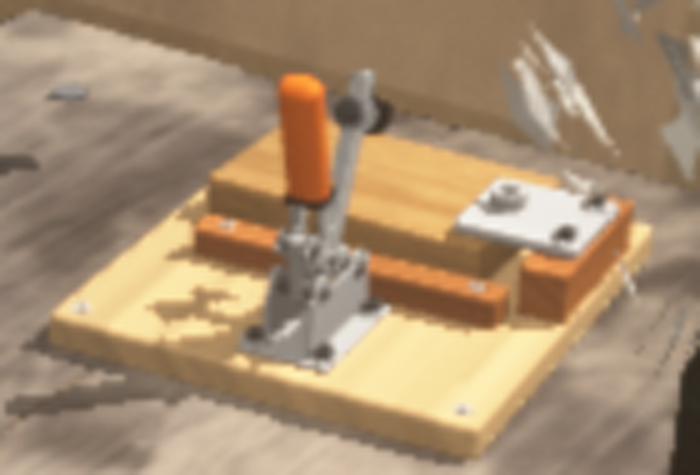

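Run:
```python
from h import *
from scipy.optimize import least_squares
cw,cs,cd=[get_calibration(n) for n in("wrist","scene","side")]
w=lambda p:np.array(p)/3+[190,220]
s=lambda p:np.array(p)/6+[240,170]
d=lambda p:np.array(p)/5+[295,180]
obs=[("wrist",cw,w((303,43)),(-.122,-.117)),("scene",cs,s((90,207)),(-.122,-.117)),("scene",cs,s((208,528)),(.1,-.117)),("scene",cs,s((703,415)),(.1,.1)),
("side",cd,d((52,322)),(.1,-.117)),("side",cd,d((480,432)),(.1,.1)),("side",cd,d((652,225)),(-.122,.1))]
P=[];J=[]
for n,c,uv,j in obs:
    p=onplane(c,n,uv,.018)[0]; print(n,j,p); P.append(p[:2]);J.append(j)
P=np.array(P);J=np.array(J)
def f(x):
    R=np.array([[np.cos(x[2]),-np.sin(x[2])],[np.sin(x[2]),np.cos(x[2])]])
    return (J@R.T+x[:2]-P).ravel()
q=least_squares(f,[.65,0,-2.1]); x=q.x; print("jig",x,np.degrees(x[2])); print(f(x).reshape(-1,2)*1000)
R=np.array([[np.cos(x[2]),-np.sin(x[2])],[np.sin(x[2]),np.cos(x[2])]])
for n,p in(("top far",(340,125)),("top near",(172,300)),("right",(650,383))):
  for z in(.018,.04):
    p3=onplane(cw,"wrist",w(p),z)[0]; print(n,z,p3,"jig mm",1000*(R.T@(p3[:2]-x[:2])))
for n,c,uv in(("s tl",cs,s((140,168))),("s near",cs,s((178,295))),("d near",cd,d((210,182)))):
    p3=onplane(c,{"s":"scene","d":"side"}[n[0]],uv,.04)[0]; print(n,1000*(R.T@(p3[:2]-x[:2])))
```

```text
wrist (-0.122, -0.117) [ 0.6159 -0.0282  0.018 ]
scene (-0.122, -0.117) [ 0.6108 -0.0327  0.018 ]
scene (0.1, -0.117) [ 0.4714 -0.2034  0.018 ]
scene (0.1, 0.1) [ 0.6416 -0.3371  0.018 ]
side (0.1, -0.117) [ 0.4777 -0.2155  0.018 ]
side (0.1, 0.1) [ 0.6466 -0.3424  0.018 ]
side (-0.122, 0.1) [ 0.7818 -0.1665  0.018 ]
jig [ 0.6284 -0.2004 -2.2371] -128.17399280928046
[[-4.0425 -3.9795]
 [ 1.0658  0.5132]
 [ 3.2435 -3.3131]
 [ 3.5785 -3.6995]
 [-3.052   8.7472]
 [-1.4029  1.5523]
 [ 0.6096  0.1795]]
top far 0.018 [ 0.6277 -0.0569  0.018 ] jig mm [-112.3672  -89.2315]
top far 0.04 [ 0.6291 -0.0492  0.04  ] jig mm [-119.3191  -92.9007]
top near 0.018 [ 0.5646 -0.1255  0.018 ] jig mm [-19.4711 -96.4898]
top near 0.04 [ 0.5699 -0.1135  0.04  ] jig mm [-32.171  -99.7099]
right 0.018 [ 0.7428 -0.1617  0.018 ] jig mm [-101.164    65.9872]
right 0.04 [ 0.7371 -0.1475  0.04  ] jig mm [-108.8091   52.7136]
s tl [-113.8037  -94.2981]
s near [ -20.7744 -101.0683]
d near [-20.0414 -93.4609]
```

>>> arm_command(
  plan=[
    [[-4, -1.2, 0, 7], [-8, -2.4, 0, 14], [-12, -3.6, 0, 21], [-16, -4.8, 0, 28], [-20, -6, 0, 35]],
  ],
  grip=0,
)

```text
time_s: 0.57
ee_pos: [0.5891, -0.201, 0.231]
tool_rot: [[0.578, 0.816, -0.0], [0.816, -0.578, 0.0], [-0.0, -0.0, -1.0]]
force: [0.4, -0.9, 0.3]
width: 0.0257
```

>>> arm_command(
  plan=[
    [[-4, 1.3, 0, 3], [-8, 2.6, 0, 3], [-8.5, 2.6, 0, 3], [-8.5, 2.6, 0, 3]],
  ],
)

```text
time_s: 0.9
ee_pos: [0.5614, -0.2864, 0.2308]
tool_rot: [[0.619, 0.785, -0.001], [0.785, -0.619, 0.0], [-0.0, -0.001, -1.0]]
force: [1.3, -0.5, -0.6]
width: 0.0004
```

Run:
```python
from h import *
c=get_calibration("wrist"); np.save("cw1.npy",c["T"])
cv2.imwrite("pics/w1.png",grab_frame("wrist")[:,:,::-1]); print(c["T"],monitor.read_state()["ee_pos"])
```

```text
[[ 0.7858 -0.5951 -0.1682  0.6045]
 [-0.6184 -0.7569 -0.2111 -0.2331]
 [-0.0017  0.27   -0.9629  0.374 ]
 [ 0.      0.      0.      1.    ]] [ 0.5621 -0.2847  0.2308]
```

View pics/w1.png

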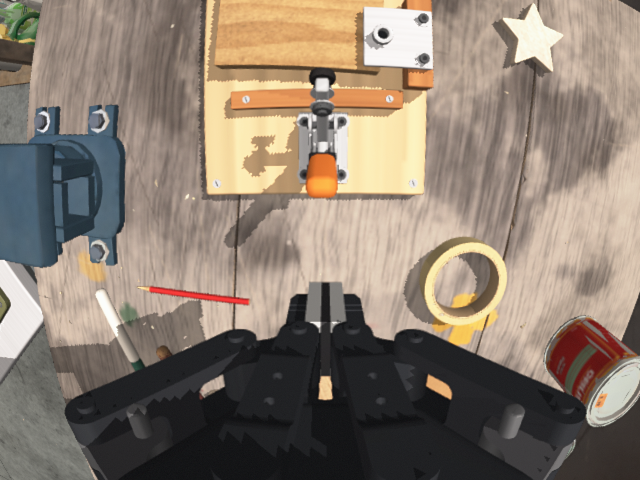

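The wrist view has the jig upright. The plate's front corners are at (208,193) and (424,193), the clamp is at (322,140), and the board's top edge is at row 68. I'll shift so the whole jig is in view.

>>> arm_command(
  plan=[
    [[4, 0, 0, 0], [8, 0, 0, 0], [11, 0, 0, 0], [11, 0, 0, 0], [11, 0, 0, 0]],
  ],
)

```text
time_s: 1.37
ee_pos: [0.6314, -0.1942, 0.2309]
tool_rot: [[0.612, 0.791, -0.001], [0.791, -0.612, 0.0], [-0.0, -0.001, -1.0]]
force: [-1.2, -0.2, 0.4]
width: 0.0002
```

Run:
```python
from h import *
c=get_calibration("wrist"); np.save("cw2.npy",c["T"])
cv2.imwrite("pics/w2.png",grab_frame("wrist")[:,:,::-1]); print(c["T"],monitor.read_state()["ee_pos"])
crop("pics/w2.png","pics/w2c.png",190,50,450,320,3)
im=cv2.imread("pics/w2c.png");cv2.imwrite("pics/w2c.png",cv2.resize(im,None,fx=.74,fy=.74))
```

```text
[[ 0.7916 -0.5881 -0.1661  0.674 ]
 [-0.6111 -0.7624 -0.2127 -0.1404]
 [-0.0016  0.2699 -0.9629  0.3741]
 [ 0.      0.      0.      1.    ]] [ 0.6307 -0.1954  0.231 ]
```

View pics/w2.png

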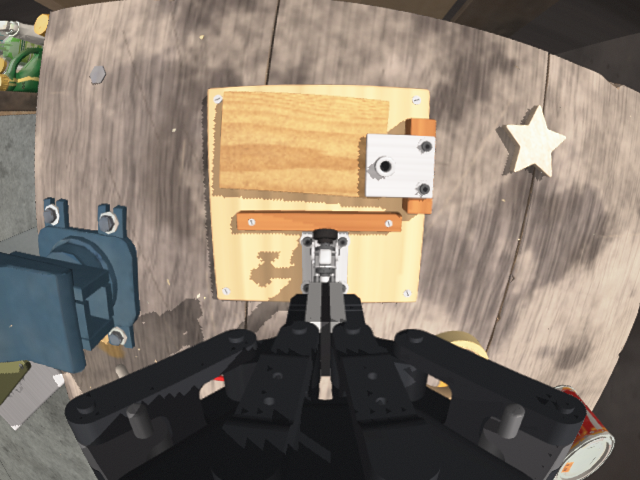

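Run:
```python
from h import *
im=cv2.imread("pics/w2.png")[75:310,195:445]
im=cv2.resize(im,None,fx=2.5,fy=2.5,interpolation=cv2.INTER_CUBIC); cv2.imwrite("pics/w2c.png",im); print(im.shape)
```

```text
(588, 625, 3)
```

View pics/w2c.png

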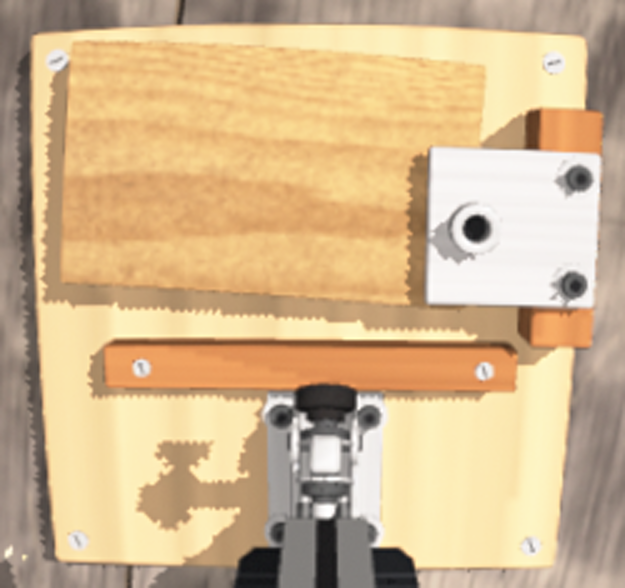

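Run:
```python
from h import *
from scipy.optimize import least_squares
c=get_calibration("wrist")
w=lambda p:np.array(p)/2.5+[195,75]
pts=[((32,33),.018,(-.122,-.117)),((586,37),.018,(-.122,.1)),((57,562),.018,(.1,-.117)),((555,566),.018,(.1,.1)),((106,345),.034,(0,-.085)),((516,349),.034,(0,.073))]
P=np.array([onplane(c,"wrist",w(p),z)[0,:2] for p,z,j in pts]);J=np.array([j for _,_,j in pts])
Rf=lambda a:np.array([[np.cos(a),-np.sin(a)],[np.sin(a),np.cos(a)]])
f=lambda x:(J@Rf(x[2]).T+x[:2]-P).ravel()
x=least_squares(f,[.63,-.2,-2.23]).x; R=Rf(x[2]); print("jig",x,np.degrees(x[2])); print("res mm in jig",(f(x).reshape(-1,2)@R)*1000)
np.save("jig.npy",x)
for p in((72,42),(485,66),(62,282),(410,303)):
    print(1000*(R.T@(onplane(c,"wrist",w(p),.04)[0,:2]-x[:2])))
s=monitor.read_state(); print("tcp jig",1000*(R.T@(s["ee_pos"][:2]-x[:2])), "toolx dir jig",R.T@s["tool_rot"][:2,0])
```

```text
jig [ 0.6294 -0.1987 -2.2393] -128.30241357859077
res mm in jig [[-0.3463 -1.2193]
 [-1.0469  1.0946]
 [ 0.4633 -0.5999]
 [ 1.2666  0.4193]
 [-0.0852 -0.8856]
 [-0.2515  1.191 ]]
[-114.163   -93.2575]
[-104.7032   55.4156]
[-25.23   -98.7361]
[-17.5783  30.1788]
tcp jig [-3.4045 -1.0317] toolx dir jig [-1.     -0.0086]
```

Run:
```python
from h import *
c=get_calibration("wrist"); x=np.load("jig.npy");a=x[2];R=np.array([[np.cos(a),-np.sin(a)],[np.sin(a),np.cos(a)]])
T0=np.array([[1,.0014,-.0023,.6505],[.0007,-.9631,-.2691,.068],[-.0026,.2691,-.9631,.3734],[0,0,0,1]])
for T,pts in((T0,[(230,25),(300,90),(365,155),(430,225)]),(c["T"],[(150,10),(270,5),(500,40)])):
  q=dict(K=c["K"],T=T)
  for p in pts:
    P=onplane(q,"wrist",p,0)[0]; print(p,P,1000*R.T@(P[:2]-x[:2]))
```

```text
(230, 25) [0.5527 0.188  0.    ] [-255.8847 -299.9377]
(300, 90) [0.6247 0.1148 0.    ] [-243.0948 -197.9963]
(365, 155) [0.6895 0.0494 0.    ] [-231.9122 -106.6006]
(430, 225) [ 0.7609 -0.0225  0.    ] [-219.7648   -5.9816]
(150, 10) [0.6155 0.0945 0.    ] [-221.4234 -192.6488]
(270, 5) [0.7142 0.0028 0.    ] [-210.674   -58.3188]
(500, 40) [ 0.8915 -0.1655  0.    ] [-188.5095  185.0272]
```

>>> arm_command(
  plan=[
    [[0, 0, 0, 7], [0, 0, 0, 14], [0, 0, 0, 21], [0, 0, 0, 28], [0, 0, 0, 35]],
  ],
)

```text
time_s: 1.83
ee_pos: [0.6297, -0.1979, 0.2313]
tool_rot: [[0.958, 0.286, -0.0], [0.286, -0.958, -0.0], [-0.0, -0.0, -1.0]]
force: [0.4, 0.2, -0.8]
width: -0.0002
```

>>> arm_command(
  plan=[
    [[0, 0, 0, 7], [0, 0, 0, 14], [0, 0, 0, 21], [0, 0, 0, 28], [0, 0, 0, 35]],
  ],
)

```text
time_s: 2.25
ee_pos: [0.6297, -0.1979, 0.2313]
tool_rot: [[0.949, -0.316, -0.0], [-0.316, -0.949, -0.0], [-0.0, 0.0, -1.0]]
force: [-0.6, 0.2, -0.9]
width: -0.0003
```

>>> arm_command(
  plan=[
    [[0, 0, 0, 7], [0, 0, 0, 14], [0, 0, 0, 20], [0, 0, 0, 20]],
  ],
)

```text
time_s: 2.58
ee_pos: [0.6297, -0.1979, 0.2313]
tool_rot: [[0.787, -0.618, -0.0], [-0.618, -0.787, -0.0], [-0.0, 0.0, -1.0]]
force: [-0.6, 0.1, 0.3]
width: -0.0001
```

```bash
cat >> h.py <<'E'
def st():
    x=np.load("jig.npy");a=x[2];R=np.array([[np.cos(a),-np.sin(a)],[np.sin(a),np.cos(a)]])
    s=monitor.read_state(); p=s["ee_pos"]
    print("t",s["time_s"],"tcp jig",1000*(R.T@(p[:2]-x[:2])),"z",1000*p[2],"toolx",R.T@s["tool_rot"][:2,0],"tooly",R.T@s["tool_rot"][:2,1],"F jig",R.T@s["force"][:2],s["force"][2],"j",s["joint_positions"])
E
python3 -c "
from h import *
st()"
```

```text
t 2.5833 tcp jig [-0.8398 -0.2642] z 231.29826453265824 toolx [-0.0029  1.    ] tooly [1.     0.0029] F jig [ 0.2837 -0.5817] 0.33708105024788537 j [-22.0984   8.3534  93.1679  -0.0092  78.495  106.0423]
```

>>> arm_command(
  plan=[
    [[-1, -4, 0, 0], [-2, -8, 0, 0], [-2.5, -12, 0, 0], [-2.5, -14.4, 0, 0], [-2.5, -14.4, 0, 0]],
  ],
)

```text
time_s: 3.0
ee_pos: [0.7008, -0.0647, 0.2311]
tool_rot: [[0.792, -0.61, 0.001], [-0.61, -0.792, 0.001], [-0.0, -0.001, -1.0]]
force: [-0.5, -0.4, 0.8]
width: 0.0001
```

>>> arm_command(
  plan=[
    [[0, 0, 4, 0], [0, 0, 8, 0], [0, 0, 12, 0], [0, 0, 15, 0], [0, 0, 15, 0]],
  ],
)

```text
time_s: 3.42
ee_pos: [0.693, -0.0686, 0.0719]
tool_rot: [[0.789, -0.615, -0.015], [-0.615, -0.789, 0.002], [-0.014, 0.008, -1.0]]
force: [-1.4, 0.5, -1.3]
width: -0.0002
```

Run:
```python
from h import *
st()
cv2.imwrite("pics/d3.png",grab_frame("side")[:,:,::-1]);cv2.imwrite("pics/w3.png",grab_frame("wrist")[:,:,::-1])
crop("pics/d3.png","pics/d3c.png",280,60,480,275,2.7)
```

```text
t 3.4167 tcp jig [-141.5073  -30.8041] z 71.92205560611923 toolx [-0.0064  0.9999] tooly [0.9999 0.0065] F jig [ 0.5017 -1.3786] -1.2661257553417404 j [-10.0579  20.8954  94.203   -0.0216  65.7947 117.882 ]
```

View pics/d3c.png

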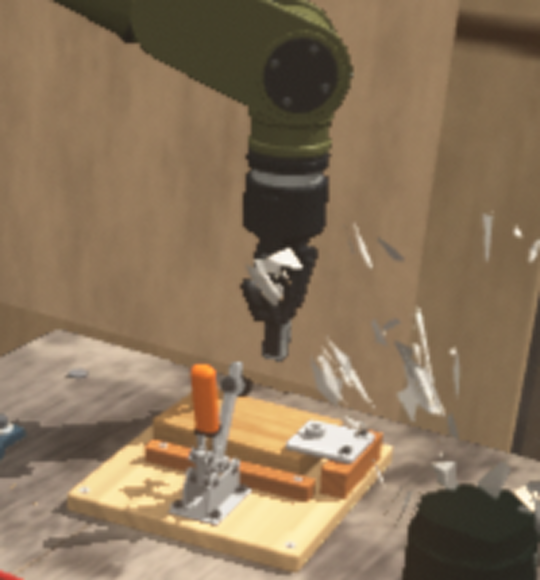

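View pics/w3.png

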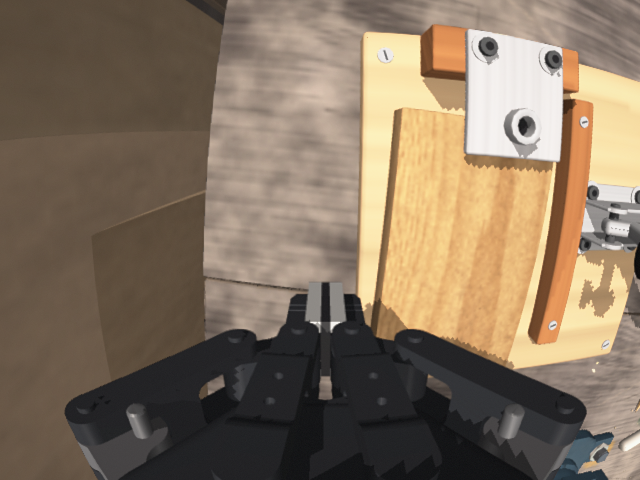

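The side view shows the shut fingers above the board's far edge. In the wrist view the tips at (325,285) are left of the board's edge at about (385,290), so the way down is clear.

>>> arm_command(
  plan=[
    [[0, 0, 0, 0], [0, 0, 2, 0], [0, 0, 4, 0], [0, 0, 5.4, 0], [0, 0, 5.4, 0]],
  ],
)

```text
time_s: 3.93
ee_pos: [0.6986, -0.0687, 0.0264]
tool_rot: [[0.788, -0.616, -0.002], [-0.616, -0.788, 0.0], [-0.002, 0.001, -1.0]]
force: [-1.0, 0.8, -0.1]
width: 0.0001
```

>>> arm_command(
  plan=[
    [[0, 0, 0, 0], [0, 0, 0, 0]],
  ],
)

```text
time_s: 4.1
ee_pos: [0.7007, -0.0689, 0.0295]
tool_rot: [[0.788, -0.616, 0.003], [-0.616, -0.788, -0.001], [0.003, -0.001, -1.0]]
force: [-0.1, -0.1, -0.7]
width: 0.0002
```

Run:
```python
from h import *
st()
```

```text
t 4.1 tcp jig [-146.0979  -24.531 ] z 29.53507335866945 toolx [-0.0054  1.    ] tooly [1.     0.0054] F jig [ 0.1343 -0.0502] -0.7117941102250552 j [ -9.9773  23.9632  94.732   -0.0016  61.123  118.0141]
```

>>> arm_command(
  plan=[
    [[0, 0.6, 0, 0], [0, 1.2, 0, 0], [0, 1.8, 0, 0], [0, 2.4, 0, 0], [0, 2.8, 0, 0]],
  ],
)

```text
time_s: 4.52
ee_pos: [0.6822, -0.0912, 0.0281]
tool_rot: [[0.788, -0.616, 0.001], [-0.616, -0.788, 0.0], [0.001, -0.001, -1.0]]
force: [0.7, 1.9, 1.3]
width: 0.0
```

Run:
```python
from h import *
st()
cv2.imwrite("pics/w4.png",grab_frame("wrist")[:,:,::-1])
```

```text
t 4.5167 tcp jig [-117.0438  -25.2522] z 28.06088249244531 toolx [-0.0046  1.    ] tooly [1.     0.0046] F jig [-1.9035 -0.6392] 1.2962643701438197 j [-12.0964  22.4022  96.9962   0.0402  60.5241 115.9254]
```

View pics/w4.png

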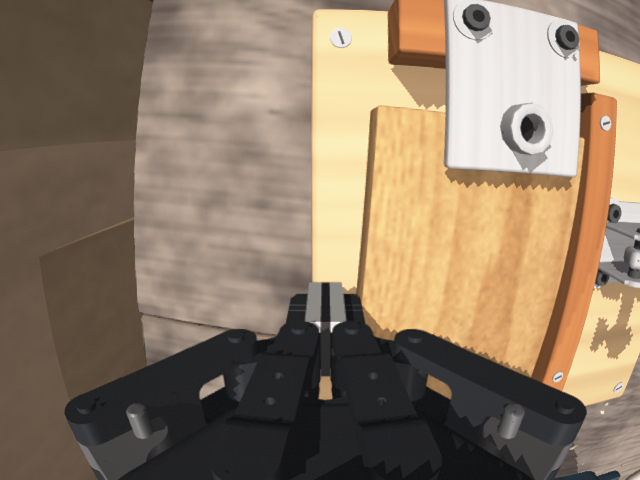

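The board is now in contact with the fingers and close to the fence (gap near (580,160)). I'll creep from here.

>>> arm_command(
  plan=[
    [[0, 0.2, 0, 0], [0, 0.4, 0, 0], [0, 0.6, 0, 0], [0, 0.8, 0, 0], [0, 1.0, 0, 0]],
  ],
)

```text
time_s: 4.98
ee_pos: [0.676, -0.0985, 0.0274]
tool_rot: [[0.788, -0.615, 0.0], [-0.615, -0.788, 0.0], [0.0, -0.0, -1.0]]
force: [1.0, 1.9, 1.3]
width: -0.0002
```

>>> arm_command(
  plan=[
    [[0, 0.1, 0, 0], [0, 0.2, 0, 0], [0, 0.3, 0, 0], [0, 0.3, 0, 0]],
  ],
)

```text
time_s: 5.32
ee_pos: [0.674, -0.1, 0.0274]
tool_rot: [[0.788, -0.616, -0.0], [-0.616, -0.788, 0.002], [-0.001, -0.001, -1.0]]
force: [1.0, 5.4, 2.3]
width: 0.0004
```

Run:
```python
from h import *
st()
```

```text
t 5.3167 tcp jig [-105.0704  -26.2031] z 27.379663630421998 toolx [-0.0052  1.    ] tooly [1.     0.0052] F jig [-4.8648 -2.5241] 2.335967032754374 j [-12.9853  21.7686  97.9162   0.0931  60.3552 114.9727]
```

>>> arm_command(
  plan=[
    [[0, 0.1, 0, 0], [0, 0.2, 0, 0], [0, 0.2, 0, 0]],
  ],
)

```text
time_s: 5.57
ee_pos: [0.6736, -0.1004, 0.0275]
tool_rot: [[0.788, -0.616, 0.002], [-0.616, -0.788, 0.003], [-0.001, -0.004, -1.0]]
force: [3.0, 9.2, 0.6]
width: 0.0001
```

Run:
```python
from h import *
st()
cv2.imwrite("pics/w5.png",grab_frame("wrist")[:,:,::-1])
```

```text
t 5.5667 tcp jig [-104.5694  -26.2888] z 27.46385424205413 toolx [-0.0049  1.    ] tooly [1.     0.0049] F jig [-9.0624 -3.3099] 0.5676213347075612 j [-13.0762  21.6706  98.037    0.2515  60.2334 114.8217]
```

View pics/w5.png

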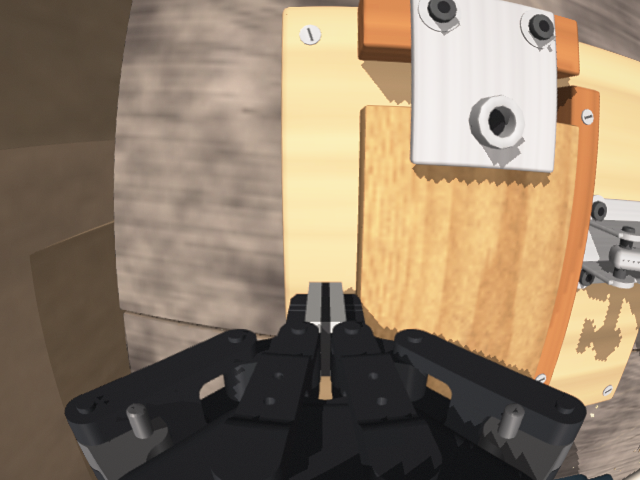

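>>> arm_command(
  plan=[
    [[0, -1, 0, 0], [0, -2.5, 0, 0], [-3, -3, 0, 0], [-7, -3, 0, 0], [-10.3, -3, 0, 0]],
  ],
)

```text
time_s: 6.03
ee_pos: [0.6091, -0.0142, 0.0265]
tool_rot: [[0.788, -0.615, -0.002], [-0.615, -0.788, -0.0], [-0.001, 0.001, -1.0]]
force: [0.1, 1.3, -0.4]
width: -0.0002
```

>>> arm_command(
  plan=[
    [[0, 0, 0, 0], [0, 2, 0, 0], [0, 5, 0, 0], [0, 8, 0, 0], [0, 8.5, 0, 0]],
  ],
)

```text
time_s: 6.45
ee_pos: [0.5558, -0.0845, 0.0266]
tool_rot: [[0.787, -0.617, -0.003], [-0.617, -0.787, -0.001], [-0.001, 0.003, -1.0]]
force: [0.5, 1.0, -1.0]
width: -0.0002
```

Run:
```python
from h import *
st()
cv2.imwrite("pics/w6.png",grab_frame("wrist")[:,:,::-1])
```

```text
t 6.45 tcp jig [ -44.0267 -128.5607] z 26.64338400762781 toolx [-0.004  1.   ] tooly [1.    0.004] F jig [-1.0299 -0.233 ] -0.9613044749859294 j [-14.0583   8.687  114.172   -0.1312  57.2729 114.0868]
```

View pics/w6.png

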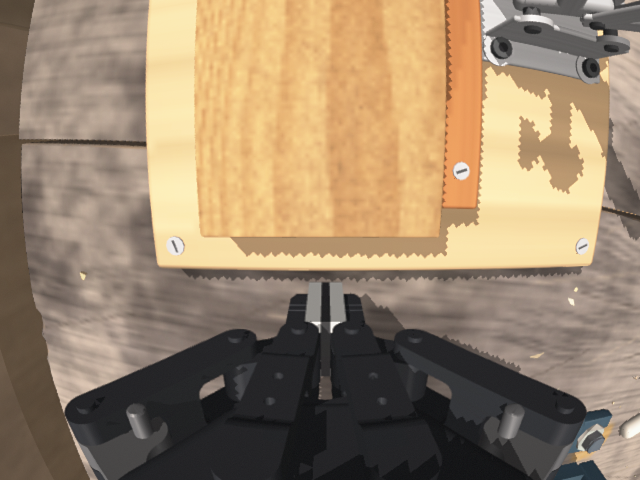

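The board's edge lies along the fence, and the fingers at (325,290) are clear of its near end (row 237). Next is the push along +y.

>>> arm_command(
  plan=[
    [[0.6, 0, 0, 0], [1.2, 0, 0, 0], [1.8, 0, 0, 0], [2.3, 0, 0, 0], [2.8, 0, 0, 0]],
  ],
)

```text
time_s: 6.92
ee_pos: [0.5807, -0.0991, 0.0273]
tool_rot: [[0.788, -0.615, -0.001], [-0.615, -0.788, 0.001], [-0.001, -0.0, -1.0]]
force: [-2.0, 3.0, 1.9]
width: -0.0
```

>>> arm_command(
  plan=[
    [[0.2, 0, 0, 0], [0.4, 0, 0, 0], [0.6, 0, 0, 0], [0.8, 0, 0, 0], [0.9, 0, 0, 0]],
  ],
)

```text
time_s: 7.33
ee_pos: [0.5871, -0.1052, 0.0271]
tool_rot: [[0.788, -0.615, 0.0], [-0.615, -0.788, -0.0], [0.0, 0.0, -1.0]]
force: [-1.3, 2.2, -0.2]
width: -0.0001
```

Run:
```python
from h import *
st()
cv2.imwrite("pics/w7.png",grab_frame("wrist")[:,:,::-1])
```

```text
t 7.3333 tcp jig [-47.1346 -91.2032] z 27.115122242494138 toolx [-0.0055  1.    ] tooly [1.     0.0055] F jig [-0.9603 -2.3637] -0.19409970909374888 j [-15.3104  12.4592 109.7114  -0.0107  57.8265 112.6808]
```

View pics/w7.png

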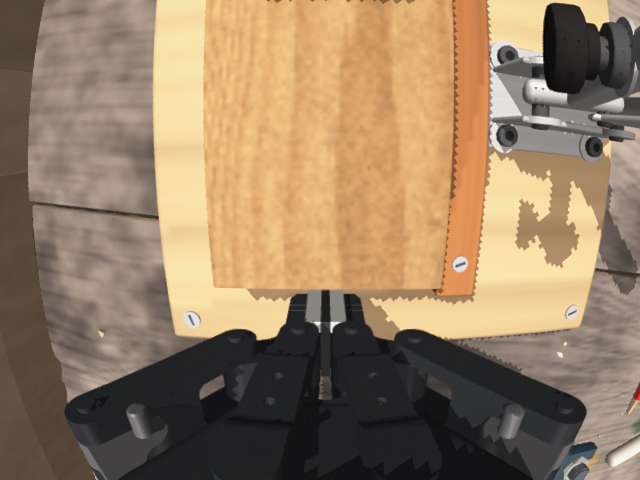

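>>> arm_command(
  plan=[
    [[0.1, 0, 0, 0], [0.2, 0, 0, 0], [0.3, 0, 0, 0], [0.4, 0, 0, 0], [0.4, 0, 0, 0]],
  ],
)

```text
time_s: 7.8
ee_pos: [0.5898, -0.1077, 0.0272]
tool_rot: [[0.788, -0.616, -0.001], [-0.616, -0.788, 0.0], [-0.001, 0.0, -1.0]]
force: [-1.7, 1.8, 0.5]
width: -0.0003
```

>>> arm_command(
  plan=[
    [[0.1, 0, 0, 0], [0.2, 0, 0, 0], [0.2, 0, 0, 0]],
  ],
)

```text
time_s: 8.05
ee_pos: [0.5898, -0.1077, 0.0271]
tool_rot: [[0.788, -0.616, -0.005], [-0.616, -0.788, 0.003], [-0.006, 0.001, -1.0]]
force: [-8.4, 5.9, 6.2]
width: 0.0002
```

Run:
```python
from h import *
st()
```

```text
t 8.05 tcp jig [-46.9001 -87.4871] z 27.145926836144938 toolx [-0.0051  1.    ] tooly [1.     0.0051] F jig [  0.5535 -10.2952] 6.244181044533678 j [-15.5036  12.9924 109.0684   0.074   58.2795 112.4651]
```

Contact with the end stop shows at about 10 N. I'll back off and check from above.

>>> arm_command(
  plan=[
    [[-0.5, 0, 0, 0], [-2, 0, 0, 0], [-3, 0, -4, 0], [-3, 0, -8, 0], [-3, 0, -12, 0]],
  ],
)

```text
time_s: 8.47
ee_pos: [0.5673, -0.0904, 0.148]
tool_rot: [[0.788, -0.615, -0.001], [-0.615, -0.788, -0.001], [0.0, 0.001, -1.0]]
force: [0.8, -0.2, 1.5]
width: 0.0003
```

>>> arm_command(
  plan=[
    [[0, 0, -4, 0], [0, 0, -8, 0], [0, 0, -8, 0], [0, 0, -8, 0]],
  ],
)

```text
time_s: 8.8
ee_pos: [0.5705, -0.0914, 0.2322]
tool_rot: [[0.788, -0.616, 0.009], [-0.616, -0.788, -0.003], [0.009, -0.003, -1.0]]
force: [-1.0, 0.5, -0.1]
width: -0.0002
```

Run:
```python
from h import *
st()
c=get_calibration("wrist"); np.save("cw8.npy",c["T"])
cv2.imwrite("pics/w8.png",grab_frame("wrist")[:,:,::-1])
```

```text
t 8.8 tcp jig [ -47.6845 -112.7841] z 232.1621353939877 toolx [-0.0051  0.9999] tooly [1.     0.0051] F jig [ 0.2176 -1.0496] -0.08426101520902424 j [-14.4027  -2.3739 104.24    -0.0458  77.5652 113.6175]
```

View pics/w8.png

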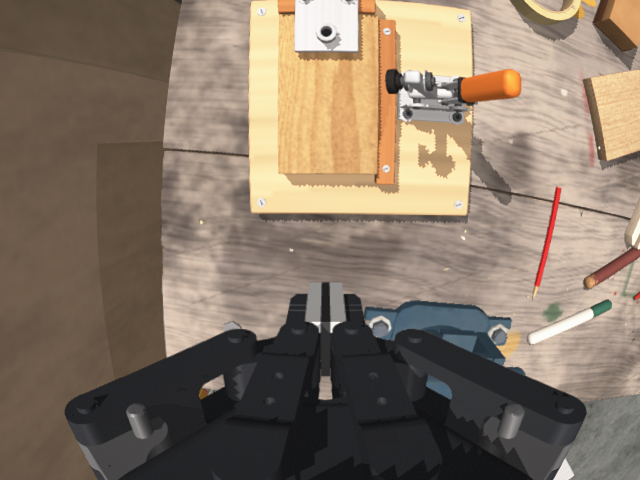

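Run:
```python
from h import *
crop("pics/w8.png","pics/w8c.png",240,0,400,200,3)
```

```text
(no output)
```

View pics/w8c.png

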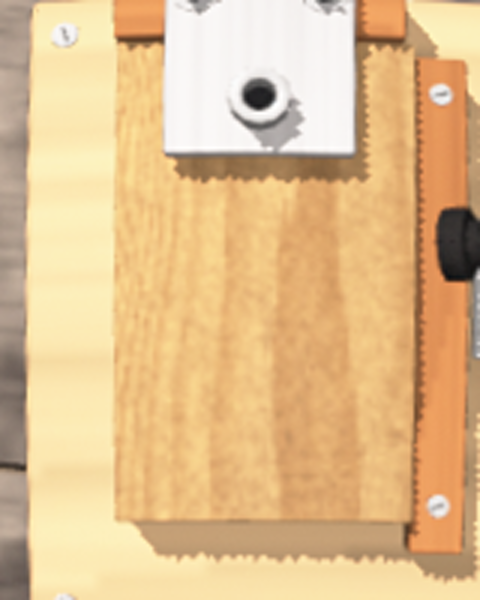

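Run:
```python
from h import *
c=dict(K=get_calibration("wrist")["K"],T=np.load("cw8.npy"))
x=np.load("jig.npy");a=x[2];R=np.array([[np.cos(a),-np.sin(a)],[np.sin(a),np.cos(a)]])
for n,p,z in(("near fence corner",(411,520),.04),("near -x corner",(115,520),.04),("edge at y high",(416,60),.04),("-x at stop",(115,40),.04),("fence near end top front",(407,552),.034),("plate corner -x,-y?",(27,40),.018),("mid edge",(415,300),.04)):
    P=onplane(c,"wrist",np.array(p)/3+[240,0],z)[0]; print(n,1000*R.T@(P[:2]-x[:2]))
```

```text
near fence corner [ -1.5302 -75.4354]
near -x corner [-91.1892 -76.0547]
edge at y high [-1.0452 68.1277]
-x at stop [-91.9799  74.1297]
fence near end top front [ -1.6775 -85.987 ]
plate corner -x,-y? [-123.898    83.8079]
mid edge [-1.4899 -8.4746]
```

The board is home: the near corner, mid edge and far edge are at -1.0 to -1.5 mm, and the fence itself reads -1.7, so they sit on it. The stop end reads +74. Next is the handle.

>>> arm_command(
  plan=[
    [[3, 2.4, 0, 0], [6, 4.8, 0, 0], [9, 7.2, 0, 0], [11.3, 9.1, 0, 0], [11.3, 9.1, 0, 0]],
  ],
)

```text
time_s: 9.27
ee_pos: [0.6005, -0.2364, 0.224]
tool_rot: [[0.785, -0.619, -0.003], [-0.619, -0.785, -0.001], [-0.002, 0.003, -1.0]]
force: [-0.1, -0.0, 0.2]
width: 0.0
```

>>> arm_command(
  plan=[
    [[0, 0, 0, 0], [0, 0, 2, 0], [0, 0, 4, 0], [0, 0, 4, 0], [0, 0, 4, 0]],
  ],
)

```text
time_s: 9.68
ee_pos: [0.5996, -0.2299, 0.1846]
tool_rot: [[0.789, -0.615, -0.005], [-0.615, -0.789, 0.002], [-0.005, 0.001, -1.0]]
force: [1.3, 0.3, -0.7]
width: 0.0003
```

Run:
```python
from h import *
st()
cv2.imwrite("pics/w9.png",grab_frame("wrist")[:,:,::-1]);cv2.imwrite("pics/d9.png",grab_frame("side")[:,:,::-1])
crop("pics/d9.png","pics/d9c.png",290,60,440,275,2.7)
```

```text
t 9.6833 tcp jig [42.9683 -4.0079] z 184.6027613080125 toolx [-0.0064  1.    ] tooly [1.     0.0064] F jig [-1.0349  0.8915] -0.6856713190185494 j [-25.7685   8.1569  97.9595   0.0023  74.183  102.1646]
```

View pics/w9.png

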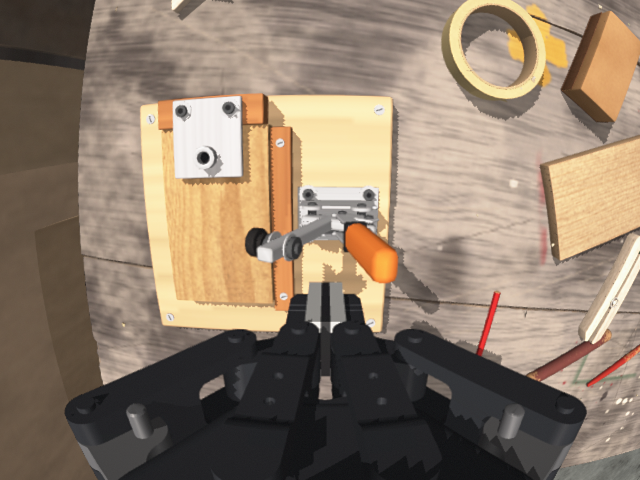

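View pics/d9c.png

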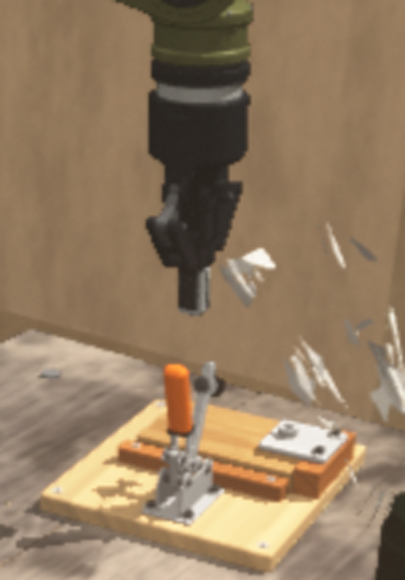

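Both views show the finger above the gap between the clamp arm at (270,245) and the orange handle at (375,255), with clear space to go down.

>>> arm_command(
  plan=[
    [[0.2, 0, 1, 0], [0.2, 0, 3, 0], [0.2, 0, 4.5, 0], [0.2, 0, 4.5, 0], [0.2, 0, 4.5, 0]],
  ],
)

```text
time_s: 10.2
ee_pos: [0.6019, -0.2325, 0.1409]
tool_rot: [[0.788, -0.616, -0.002], [-0.616, -0.788, 0.001], [-0.003, 0.001, -1.0]]
force: [0.8, 0.6, 0.3]
width: 0.0004
```

Run:
```python
from h import *
st()
cv2.imwrite("pics/d10.png",grab_frame("side")[:,:,::-1])
crop("pics/d10.png","pics/d10c.png",290,120,440,275,3.5)
```

```text
t 10.2 tcp jig [43.5398 -0.6518] z 140.88554620108235 toolx [-0.0054  1.    ] tooly [1.     0.0054] F jig [-0.9608  0.2235] 0.28327379606136655 j [-25.8822  10.5789  99.6243   0.0002  69.9549 102.1134]
```

View pics/d10c.png

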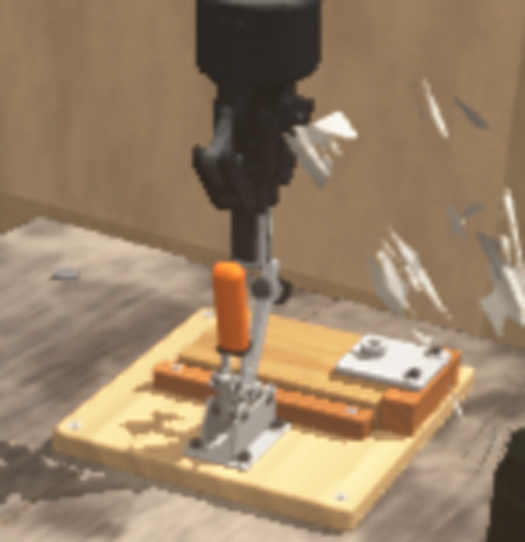

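>>> arm_command(
  plan=[
    [[0, 0.6, 0.2, 0], [0, 1.2, 0.4, 0], [0, 1.8, 0.5, 0], [0, 2.4, 0.7, 0], [0, 3.0, 0.9, 0]],
  ],
)

```text
time_s: 10.67
ee_pos: [0.5844, -0.2574, 0.1343]
tool_rot: [[0.788, -0.616, 0.002], [-0.616, -0.788, -0.001], [0.002, -0.001, -1.0]]
force: [0.5, 1.8, 2.8]
width: -0.0002
```

Run:
```python
from h import *
st()
cv2.imwrite("pics/d11.png",grab_frame("side")[:,:,::-1])
crop("pics/d11.png","pics/d11c.png",290,120,440,275,3.5)
```

```text
t 10.6667 tcp jig [73.9557  0.9811] z 134.25292586254045 toolx [-0.0049  1.    ] tooly [1.     0.0049] F jig [-1.7209 -0.6596] 2.794628283138777 j [-28.5925   9.9814 100.9879   0.0205  68.9225  99.4234]
```

View pics/d11c.png

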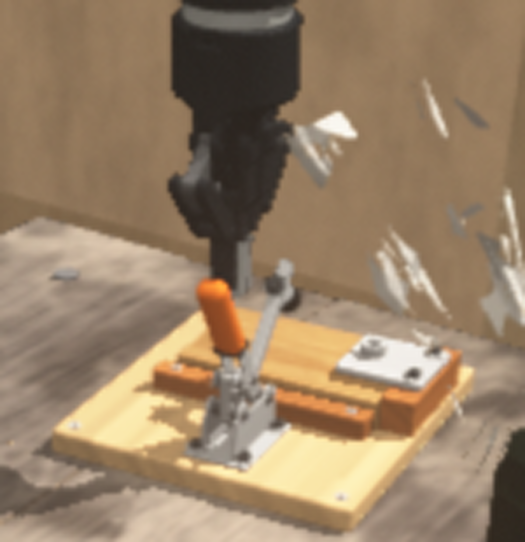

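The handle is turning over and the arm is coming down. I'll keep following the arc.

>>> arm_command(
  plan=[
    [[0, 0.4, 0.4, 0], [0, 0.8, 0.8, 0], [0, 1.1, 1.2, 0], [0, 1.4, 1.6, 0], [0, 1.6, 1.9, 0]],
  ],
)

```text
time_s: 11.13
ee_pos: [0.5733, -0.2691, 0.1127]
tool_rot: [[0.788, -0.616, -0.002], [-0.616, -0.788, 0.001], [-0.002, 0.001, -1.0]]
force: [0.4, -0.2, 0.0]
width: 0.0002
```

Run:
```python
from h import *
st()
cv2.imwrite("pics/d12.png",grab_frame("side")[:,:,::-1])
crop("pics/d12.png","pics/d12c.png",290,120,440,275,3.5)
```

```text
t 11.1333 tcp jig [90.059  -0.3792] z 112.74297864397653 toolx [-0.0054  1.    ] tooly [1.     0.0054] F jig [-0.1198  0.4416] 0.022651315088509733 j [-29.9868  10.7469 102.3406  -0.0407  67.0458  98.0236]
```

View pics/d12c.png

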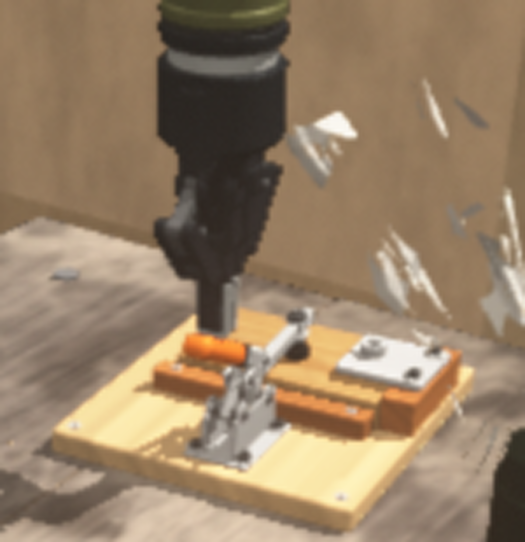

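The handle is now nearly level but still high, with the arm halfway down. Next I push straight down.

>>> arm_command(
  plan=[
    [[0, 0.2, 0.4, 0], [0, 0.4, 0.8, 0], [0, 0.5, 1.2, 0], [0, 0.6, 1.5, 0], [0, 0.6, 1.7, 0]],
  ],
)

```text
time_s: 11.6
ee_pos: [0.5704, -0.2742, 0.097]
tool_rot: [[0.788, -0.616, -0.0], [-0.616, -0.788, -0.0], [-0.0, 0.001, -1.0]]
force: [-1.2, -0.1, 1.8]
width: -0.0002
```

Run:
```python
from h import *
st()
cv2.imwrite("pics/d13.png",grab_frame("side")[:,:,::-1])
crop("pics/d13.png","pics/d13c.png",290,120,440,275,3.5)
```

```text
t 11.6 tcp jig [95.8141  0.49  ] z 96.97067641651452 toolx [-0.0053  1.    ] tooly [1.     0.0053] F jig [ 0.8486 -0.9165] 1.8143362393596758 j [-30.5163  11.5959 103.0171  -0.0389  65.3919  97.5002]
```

View pics/d13c.png

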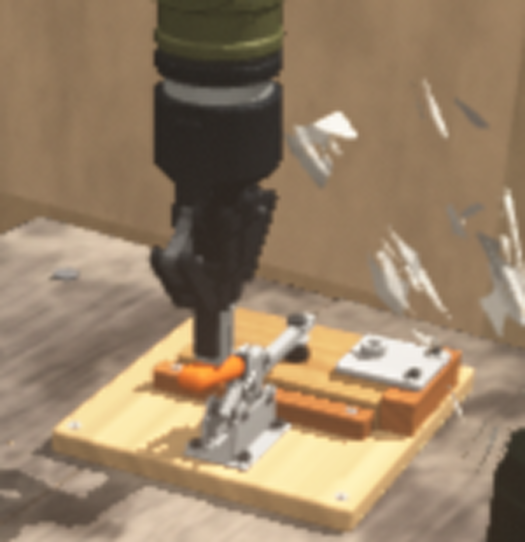

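>>> arm_command(
  plan=[
    [[0, 0, 0.3, 0], [0, 0, 0.6, 0], [0, 0, 0.6, 0]],
  ],
)

```text
time_s: 11.9
ee_pos: [0.5702, -0.2735, 0.0902]
tool_rot: [[0.788, -0.616, -0.001], [-0.616, -0.788, 0.001], [-0.001, 0.0, -1.0]]
force: [-0.4, -0.7, -0.4]
width: -0.0
```

Run:
```python
from h import *
st()
cv2.imwrite("pics/d14.png",grab_frame("side")[:,:,::-1]);cv2.imwrite("pics/s14.png",grab_frame("scene")[:,:,::-1])
crop("pics/d14.png","pics/d14c.png",290,120,440,275,3.5)
crop("pics/s14.png","pics/s14c.png",240,130,370,275,4)
```

```text
t 11.9 tcp jig [95.3953 -0.0914] z 90.19773600965871 toolx [-0.0053  1.    ] tooly [1.     0.0053] F jig [0.7785 0.1602] -0.39484172874126544 j [-30.4889  12.0141 103.2482   0.0053  64.8177  97.5048]
```

View pics/d14c.png

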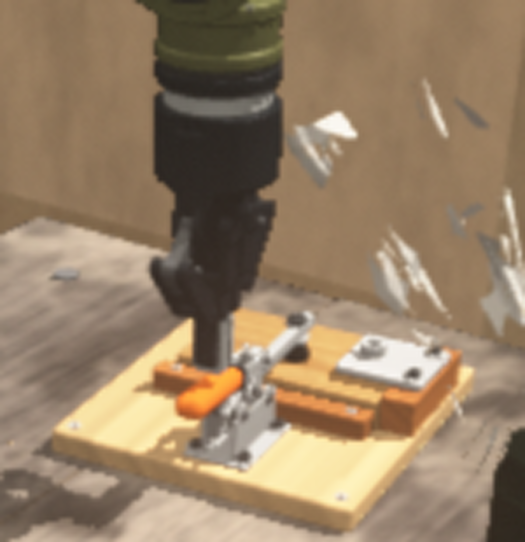

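View pics/s14c.png

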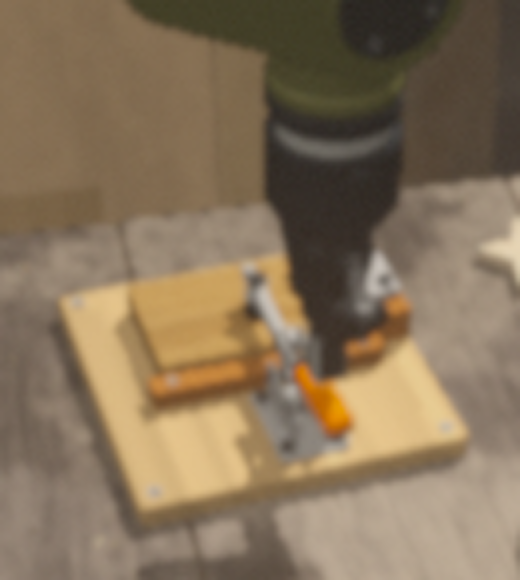

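```bash
cat >> h.py <<'E'
def orange(d,s):
    out={}
    for n,f,(x0,y0,x1,y1) in(("side",d,(300,140,440,260)),("scene",s,(250,150,360,260))):
        im=cv2.imread(f); h=cv2.cvtColor(im,cv2.COLOR_BGR2HSV)
        m=cv2.inRange(h,(4,215,190),(16,255,255)); mm=np.zeros_like(m); mm[y0:y1,x0:x1]=m[y0:y1,x0:x1]
        k,l,stt,ce=cv2.connectedComponentsWithStats(mm); i=1+np.argmax(stt[1:,4]); print(n,stt[i],ce[i])
        pts=np.argwhere(l==i)[:,::-1].astype(float); out[n]=(ce[i],pts)
    return out
def tri(uvd,uvs):
    A=[];b=[]
    for n,uv in(("side",uvd),("scene",uvs)):
        o,D=ray(get_calibration(n),n,uv); d=D[0]/np.linalg.norm(D[0]); M=np.eye(3)-np.outer(d,d); A.append(M);b.append(M@o)
    return np.linalg.lstsq(np.vstack(A),np.hstack(b),rcond=None)[0]
def tojig(P):
    x=np.load("jig.npy");a=x[2];R=np.array([[np.cos(a),-np.sin(a)],[np.sin(a),np.cos(a)]])
    return np.r_[1000*R.T@(P[:2]-x[:2]),1000*P[2]]
def fromjig(q):
    x=np.load("jig.npy");a=x[2];R=np.array([[np.cos(a),-np.sin(a)],[np.sin(a),np.cos(a)]]); q=np.array(q)/1000
    return np.r_[R@q[:2]+x[:2],q[2]]
E
python3 - <<'E'
from h import *
for d,s in(("pics/side0.png","pics/scene0.png"),("pics/d14.png","pics/s14.png")):
    o=orange(d,s); print("grip jig",tojig(tri(o["side"][0],o["scene"][0])))
for q in((95.4,0,90),(112,0,77)):
    print([ (proj(get_calibration(n),n,fromjig(q))[0]-off)*k for n,off,k in(("side",[290,120],3.5),("scene",[240,130],4))])
E
```

```text
Traceback (most recent call last):
  File "h.py", line 31, in orange
    k,l,stt,ce=cv2.connectedComponentsWithStats(mm); i=1+np.argmax(stt[1:,4]); print(n,stt[i],ce[i])
                                                         ~~~~~~~~~^^^^^^^^^^^
ValueError: attempt to get argmax of an empty sequence
```

```bash
python3 - <<'E'
import h,cv2
for f,p in(("pics/side0.png",[(355,205),(357,200)]),("pics/scene0.png",[(317,205),(300,224)]),("pics/s14.png",[(322,232)])):
    im=cv2.cvtColor(cv2.imread(f),cv2.COLOR_BGR2HSV); print(f,[im[y,x] for x,y in p])
E
sed -i 's/(4,215,190),(16,255,255)/(5,195,120),(16,255,255)/' h.py
python3 - <<'E'
from h import *
for d,s in(("pics/side0.png","pics/scene0.png"),("pics/d14.png","pics/s14.png")):
    o=orange(d,s); print("grip jig",tojig(tri(o["side"][0],o["scene"][0])))
for q in((95.4,0,90),(112,0,77)):
    print([ (proj(get_calibration(n),n,fromjig(q))[0]-off)*k for n,off,k in(("side",[290,120],3.5),("scene",[240,130],4))])
E
```

```text
pics/side0.png [array([ 11, 194, 158], dtype=uint8), array([ 10, 199, 181], dtype=uint8)]
pics/scene0.png [array([ 14, 216, 132], dtype=uint8), array([ 15, 172, 150], dtype=uint8)]
pics/s14.png [array([ 18, 255, 212], dtype=uint8)]
side [352 196   8  23  59] [356.5085 203.2712]
scene [314 199   7  18  87] [316.7701 208.0575]
grip jig [ 67.935   -2.6912 124.3295]
side [341 228  18  10  35] [348.9429 234.0571]
scene [316 227  11  11  24] [320.0417 231.9583]
grip jig [95.1387 -3.4419 65.3551]
[array([210.9181, 366.6535]), array([326.6719, 374.4293])]
[array([198.3487, 396.1336]), array([335.5019, 408.2203])]
```

```bash
python3 - <<'E'
from h import *
D=lambda p:np.array(p)/3.5+[290,120]
S=lambda p:np.array(p)/4+[240,130]
for n,a,b in(("outer end",(183,406),(342,425)),("inner end",(238,377),(302,375)),("foot",(298,352),(252,305))):
    print(n,tojig(tri(D(a),S(b))))
D0=lambda p:np.array(p)/5+[295,180]; S0=lambda p:np.array(p)/6+[240,170]
print("open top",tojig(tri(D0((302,80)),S0((466,175)))))
E
python3 - <<'E'
import cv2,numpy as np
a=cv2.imread("pics/d14.png")[190:260,330:400];cv2.imwrite("pics/d14z.png",cv2.resize(a,None,fx=8,fy=8,interpolation=2))
E
```

```text
outer end [128.4258  -1.8636  77.6149]
inner end [56.29   -1.5032 62.189 ]
foot [-44.3382  -2.4256  39.0037]
open top [ 70.173   -2.1551 146.6832]
```

View pics/d14z.png

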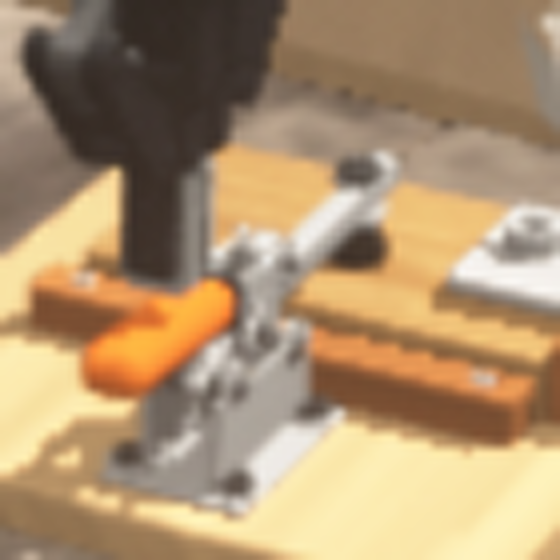

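The clamp looks locked: the foot triangulates to (-44,-2,39), which is on the board, the handle's outer end is at (128,-2,78), and the finger feels no force. I'll retreat straight up and check.

>>> arm_command(
  plan=[
    [[0, 0, -1, 0], [0, 0, -4, 0], [0, 0, -8, 0], [0, 0, -12, 0], [-2, 0, -14, 0]],
  ],
)

```text
time_s: 12.42
ee_pos: [0.558, -0.2638, 0.2387]
tool_rot: [[0.788, -0.616, 0.009], [-0.616, -0.788, -0.005], [0.01, -0.001, -1.0]]
force: [-0.6, -0.5, 1.8]
width: 0.0001
```

>>> arm_command(
  plan=[
    [[-4, -3, 0, 0], [-8, -6, 0, 0], [-10, -8, 0, 0], [-10, -8, 0, 0], [-10, -8, 0, 0]],
  ],
)

```text
time_s: 12.83
ee_pos: [0.5253, -0.135, 0.2326]
tool_rot: [[0.79, -0.613, 0.002], [-0.613, -0.79, -0.001], [0.002, -0.001, -1.0]]
force: [0.5, -1.4, -0.6]
width: -0.0003
```

Run:
```python
from h import *
st()
c=get_calibration("wrist"); np.save("cw15.npy",c["T"])
for n in("wrist","side","scene"): cv2.imwrite(f"pics/{n}15.png",grab_frame(n)[:,:,::-1])
crop("pics/wrist15.png","pics/w15c.png",180,40,460,300,2.5)
crop("pics/side15.png","pics/d15c.png",295,180,435,275,5)
crop("pics/scene15.png","pics/s15c.png",240,170,370,275,6)
```

```text
t 12.8333 tcp jig [  14.5801 -121.2288] z 232.62794561528486 toolx [-0.0087  1.    ] tooly [1.     0.0087] F jig [0.7517 1.2823] -0.6131894962147 j [-20.0884  -6.7343 108.2894   0.0022  78.3319 107.7178]
```

View pics/wrist15.png

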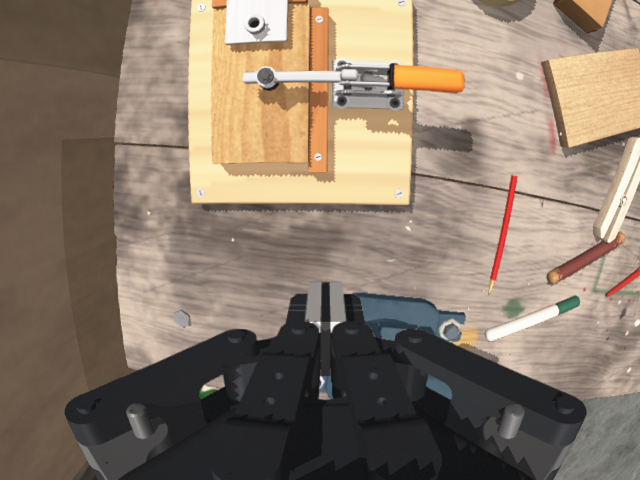

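View pics/d15c.png

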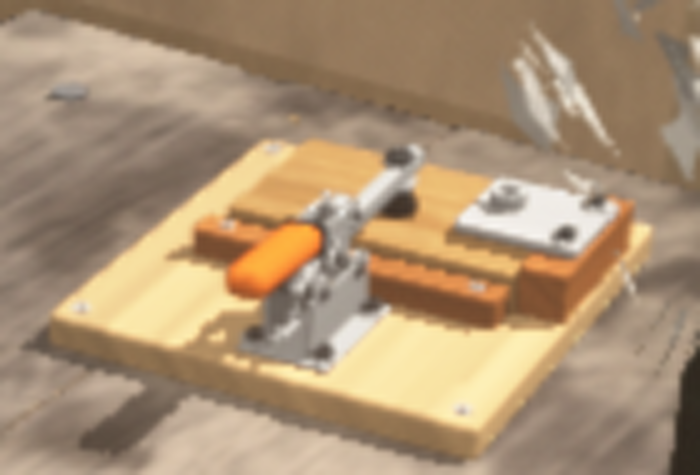

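View pics/s15c.png

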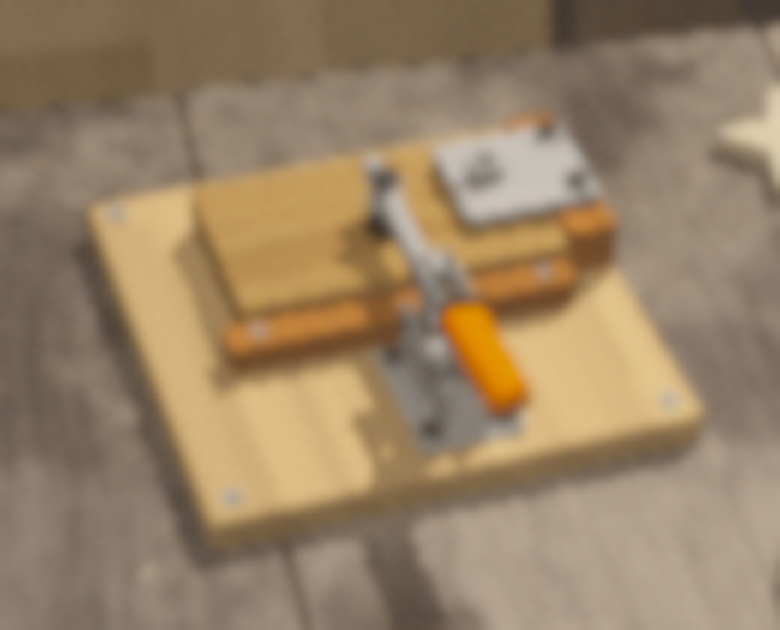

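Run:
```python
from h import *
D0=lambda p:np.array(p)/5+[295,180]; S0=lambda p:np.array(p)/6+[240,170]
for n,a,b in(("outer end",(238,284),(512,398)),("inner end",(318,240),(460,312)),("foot",(402,205),(382,222)),("arm end",(412,155),(375,165))):
    print(n,tojig(tri(D0(a),S0(b))))
print("expected outer end locked:",[proj(get_calibration(n),n,fromjig((129,0,79)))[0] for n in("side","scene")],"obs",D0((238,284)),S0((512,398)))
c=dict(K=get_calibration("wrist")["K"],T=np.load("cw15.npy"))
for n,p,z in(("board near fence corner",(308.5,163),.04),("near -x",(212,162),.04),("fence end",(309,171),.034),("-x at stop",(213,7),.04)):
    print(n,tojig(onplane(c,"wrist",p,z)[0]))
crop("pics/wrist15.png","pics/w15c.png",180,0,340,200,3)
```

```text
outer end [126.8093  -1.6726  75.368 ]
inner end [56.2955  1.2878 64.2625]
foot [-42.2993  -1.1429  38.4513]
arm end [-52.5376  -1.0671  61.7201]
expected outer end locked: [array([343.0219, 235.61  ]), array([326.3311, 235.9364])] obs [342.6 236.8] [325.3333 236.3333]
board near fence corner [ -1.0574 -76.6943  40.    ]
near -x [-91.0734 -74.497   40.    ]
fence end [ -0.8413 -84.5423  34.    ]
-x at stop [-91.7896  75.3454  40.    ]
```

View pics/w15c.png

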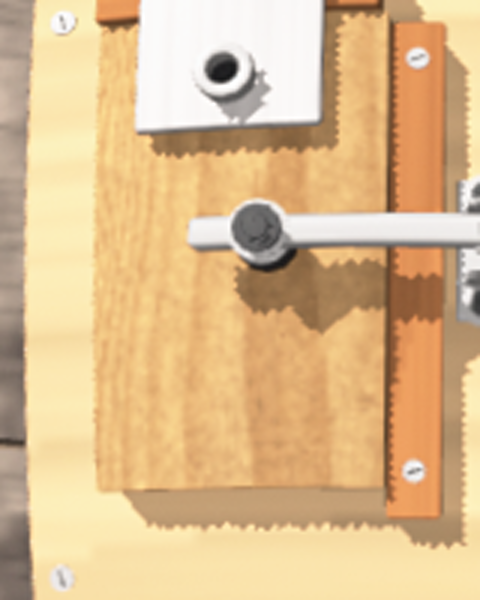

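The board is flush with the fence and the stop. The handle's end matches the locked position to within 1 px, and the robot is clear. I'll hand it in.

```bash
python3 -c "
from h import *
st(); r.job_done()"
```

```text
t 12.9833 tcp jig [  16.3832 -119.2083] z 231.9450855183066 toolx [-0.0048  1.    ] tooly [1.     0.0048] F jig [0.268  0.6516] 0.42506976378752204 j [-20.326   -6.5253 108.1649  -0.0193  78.301  107.7058]
the job is handed in; nothing more can be done
```

The board is home in the jig and the clamp is locked, and I handed the job in at about 13 s. I pushed the board against the fence (about 9 N at contact), then against the end stop (about 10 N). Then I pushed the handle over and down until it snapped, and raised the tool clear.

**Board:** in the last pictures its near corner at the fence reads x -1.1 mm. The fence's own face reads -0.8 mm in the same view, so the board sits on it. The end at the stop reads about y +75 mm.

**Clamp:** the outer end of the handle lies within about 1 px of its locked position in both fixed cameras. It stayed there after the tool left. The foot lies on the board at about (-42, -1, 38) mm.

**Not measured:** the foot's force and the joint angle can't be read directly, so I judged the lock from the pictures. An automatic colour-mask reading of the handle caught only part of the grip. I used points picked by eye in the two views instead.

**Other things on the bench:** the arm never came near them and those in the last views looked undisturbed, but I didn't measure their positions.

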